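Restock the filler-tube stand and park the filling knife

TASK

Get the filler station ready for the next job: throw back the tube stand's hold-down bail, take the empty tubes (those without a cap) out of the stand and put them in the black bin, and load every new full tube from the pine carrier upright and fully home into a free hole of the stand, leaving the full tube that is already there in its hole. Then, with the tubes all done, swing the bail shut over them; before or after that, slide the filling knife blade-first into the slot in the right-hand end of the stand until its handle meets the mouth, and leave the other things on the bench undisturbed.

Things in the scene. Friction and masses are not known exactly. Their poses are not given: they have to be found in the camera images.
- tube_stand: hardwood stand, fixed on a beech board (its top 38 mm above the bench). Origin: centre of underside; x to its back, y left along its row of holes, z up. Base board 124 x 256 x 6 mm; block 92 (x) x 236 (y) mm, top at z = 75 mm. Four holes 32 mm across at x = 0, y = 93, 31, -31, -93 mm, floor at z = 27 mm. End hinge plates (x = 22 to 72, y = +-120) rise to z = 160.
- hole1 (a point): centre of the floor of the stand's hole at y = 93 mm (leftmost); 48 mm below the block's top, axes as the stand's
- hole2 (a point): the same for the hole at y = 31 mm
- hole3 (a point): the same for the hole at y = -31 mm
- hole4 (a point): the same for the hole at y = -93 mm (rightmost)
- bail (a joint): angle of the steel hold-down bail, rad: 0 shut (a flat strip lies 4 mm above the caps of seated tubes: no tube can come out, and one not fully down keeps it from shutting), 1.9 thrown back on its stop. It turns about the stand's line x = 62, z = 150 mm, parallel to y. Light, little friction: let go, it falls shut below about 1.57 and falls back above.
- bail_grip (a point): middle of the bail's grip rod (round, 11 mm thick, black rubber sleeve 70 mm long, parallel to the stand's y), 120 mm from the hinge line. Shut: 58 mm in front of the row of holes, at z = 150 mm of the stand; thrown back: 101 mm behind the row, at z = 264 mm. The hold-down strip, 62 mm from the hinge line, is parallel to it; free within 25 mm.
- bail_hinge (a point): point on the bail's hinge line, at the middle of the stand (y = 0); axes as the stand's
- slot_mouth (a point): middle of the lower edge of the blade slot's mouth, in the stand's right (-y) end face below the holes, framed by a steel wear plate; axes as the stand's: the knife goes in along +y. Slot 74 mm wide (x), 13 mm high (z = 6 to 19 mm of the stand), 105 mm deep. Its floor is the base board, which reaches 10 mm out of the mouth, 6 mm above the beech board.
- filling_knife: filling knife (broad scraper), 200 mm long, lying flat on the beech board. Origin: mid-length, on its underside. Blade along its -x (x = -100 to -5 mm, 68 mm wide, under 8 mm thick, lower face at z = 0), wooden handle along +x (x = -5 to 100 mm, 26 mm wide, 16 mm thick). 90 g. The handle is too thick for the slot: home, its shoulder meets the mouth, the origin 5 mm outside.
- carrier: loose pine carrier block for the new tubes, 50 (x) x 172 (y) x 48 (z) mm, 1.2 kg, on a 18 mm plywood strip; origin: centre of its underside, y along its row of three holes. Holes 32 mm across, at y = 54, 0, -54 mm, floor at z = 8 mm. A tube in it has its foot at z = 8 and its cap at z = 104 to 126 mm.
- empties_bin: loose black plastic bin, open on top, 80 (x) x 150 (y) x 80 (z) mm outside, walls 3 mm, 0.8 kg, on the same plywood strip as the carrier; origin at the centre of its underside, floor 3 mm above it
- empty_1: empty tube: the same white plastic tube but without a cap, open at the top. 105 mm long, 29 mm across, lowest 12 mm tapering to 18 mm; origin at the centre of its foot, z up along the tube. About 25 g. It starts in a hole of the tube stand. Absent in some runs.
- empty_2: empty tube: the same white plastic tube but without a cap, open at the top. 105 mm long, 29 mm across, lowest 12 mm tapering to 18 mm; origin at the centre of its foot, z up along the tube. About 25 g. It starts in a hole of the tube stand. Absent in some runs.
- kept_tube: full white plastic tube, closed by a grey ribbed screw cap, 118 mm long. Origin: centre of its foot, z up along the tube. Body 29 mm across; the lowest 12 mm taper to 18 mm. Cap 34 mm across, z = 96 to 118 mm. 40 to 85 g. It is already in a hole of the tube stand at the start and stays there.
- wood_ring: turned wooden ring, 44 mm across, 18 mm high, lying on the brass panel; bystander. Origin at the centre of its underside
- tape_roll: roll of masking tape, 96 mm across, 25 mm high, lying on the brass panel; bystander. Origin at the centre of its underside
- pliers: pliers, 180 x 54 x 12 mm, lying on the brass panel; bystander. Origin at the middle of the underside
- new_1: full white plastic tube, closed by a grey ribbed screw cap, 118 mm long. Origin: centre of its foot, z up along the tube. Body 29 mm across; the lowest 12 mm taper to 18 mm. Cap 34 mm across, z = 96 to 118 mm. 40 to 85 g. New: it starts upright in a hole of the carrier. Absent in some runs.
- new_2: full white plastic tube, closed by a grey ribbed screw cap, 118 mm long. Origin: centre of its foot, z up along the tube. Body 29 mm across; the lowest 12 mm taper to 18 mm. Cap 34 mm across, z = 96 to 118 mm. 40 to 85 g. New: it starts upright in a hole of the carrier. Absent in some runs.
- new_3: full white plastic tube, closed by a grey ribbed screw cap, 118 mm long. Origin: centre of its foot, z up along the tube. Body 29 mm across; the lowest 12 mm taper to 18 mm. Cap 34 mm across, z = 96 to 118 mm. 40 to 85 g. New: it starts upright in a hole of the carrier. Absent in some runs.

How it is judged:
By the outcome, as a careful person would: the job done as asked, in the order asked, and still so for the second after the job is handed in, with the robot touching nothing.
Of empty_1, empty_2 only 1 to 2 are there at a start; the rules pass over those that are not, and their reading is None.
Of new_1, new_2, new_3 only 2 to 3 are there at a start; the rules pass over those that are not, and their reading is None.
At some moment in a run one of filling_knife, carrier, empties_bin may be knocked a few centimetres aside while the robot is not near it.
It also fails if it takes over 210 s, if anything falls off the work surface, if the arm or the gripper's body presses on something with over 40 N, if the wrist force passes 120 N, or if a joint passes its speed limit or range.

ROBOT

A 6-joint arm with a two-finger parallel gripper is mounted at the origin on a cart in front of the work surface, level with it; the furniture and walls round the work are solid. World frame = base frame: x ahead of the robot, y to its left, z up, the work surface at z = 0. Lengths are in m, angles in degrees, forces in N, time in s.
With the tool pointing down it reaches from about 0.325 to 0.775 m from the base axis. Payload 5.5 kg.
Tool frame: the origin (TCP) lies midway between the tips of the shut fingers; the grasp point (between the pads) lies 19 mm behind it; z points along the fingers, y is the line along which they close (so a half turn about z gives the same grasp; the last joint's range is limited). The gripper opens to 88 mm and grips with 3 to 60 N. Pads are 20 mm wide; open, the fingers measure 115 mm over their backs; the gripper's body (75 mm by 178 mm) begins 61 mm behind the grasp point.
Start: joints at [-3.249, 5.22, 70.514, -0, 104.267, -3.249], TCP at [0.6, -0, 0.223] pointing down, gripper open.
Joint ranges: [-164.24, 164.24], [-49.07, 125.15], [9.68, 141.18], [-86.29, 266.29], [3.28, 154.24], [-151.56, 151.56]. Speed limits (degrees/s): [147.25, 147.25, 172.46, 180, 180, 180].

INTERFACE

Orientations are given as [roll, pitch, yaw] about the fixed x, y, z axes, in that order (R = Rz(yaw) Ry(pitch) Rx(roll)).
In Python, from bench import manip gives the robot as it stands.
- The arm moves only by the tool advance, called after "Request:" by a JSON object that holds its "op" and its "data", one argument or row to a line. Schema: {"type":"object","properties":{"moves":{"type":"string"},"only":{"type":"string"},"quiet":{"type":"boolean"},"lines":{"type":"string"}},"required":["moves"],"additionalProperties":false}. moves is a string of 1 to 12 rows, parted by semicolons, with the numbers parted by commas; each row has 7 numbers: a rotation vector rx, ry, rz in degrees, then dx, dy, dz in m, then the finger opening in m; each row is the pose to reach, as a shift and turn from the pose commanded when the call began, along the tool's axes at that moment; what a row does not reach only later rows make up. A row lasts 1/8 s, in which the tool goes at most 0.0625 m and 10.7 degrees, less where a joint would pass 70% of its speed; a pose out of reach is approached as far as the arm can. The fingers move at their own pace and stop on an object; the grip force is fixed at half the most. Time passes only in rows, so rows that do not move let the fingers close. The tool returns the time, the measured TCP pose, the force, the opening and the grip force at its end. only (a regular expression) keeps the lines of the reply that match it, lines (a string "A,B") keeps lines A to B, and quiet returns only ok. Input that does not fit is refused with a message, and nothing moves.
- manip.get_obs(): the state, without advancing time (a new reading comes with each control period).
- manip.snapshot(name): name is "scene" or "side" or "wrist"; returns the picture (420x560x3 uint8, red, green, blue); there is no depth.
- manip.camera_info(name): a dict with "fx", "fy", "cx", "cy" (pixels), "origin" and "attitude" of the camera in the world. Camera axes: x right, y down, z forward; pixel columns grow to the right and rows downward; lengths in m; the calibration is good to about 2 mm. A picture is of the moment at which its call begins: read the wrist's pose just before it. camera_info takes no time and is no camera call; for the wrist camera it gives the pose at the moment of the call.
- manip.finish_job(): hands the job in; it is judged then, once.
The state is a dict: "t": time; "joints": joint angles; "qd": joint speeds; "joint_efforts": joint torques, N m; "tcp_pos": TCP position; "tool_rot": TCP orientation; "force": force on the tool from outside, world axes, zero at the start; "wrist_torque": the same for the moment, N m; "gripper_width": finger opening in m; "grip_force": force on a finger pad.
Only numpy, scipy, OpenCV 4.12 (cv2) and the standard library are available. Lean on these libraries where they do the work, as an engineer would, in place of code of your own. Each camera call takes 0.05 s, during which the arm holds its last target. There are 200 camera calls.

## Working session

There is one attempt and no reset: what is moved stays moved. The work goes in short steps, Python scripts to look and compute and a tool call to move; the robot and the scene stay as the last step left them, time stands still between calls to the robot, and variables do not carry over. Pictures are saved under pics/ and viewed, at most 14 in all, crops included, and the job is handed in when it is done.

```bash
ls; mkdir -p pics
```

Run:
```python
from bench import manip
import cv2
o=manip.get_obs();print(o)
for n in("scene","side","wrist"):
    c=manip.camera_info(n);print(n,c)
    cv2.imwrite(f"pics/{n}0.png",cv2.cvtColor(manip.snapshot(n),cv2.COLOR_RGB2BGR))
```

```text
bench.py
pics
{'t': 0.0, 'joints': array([-3.25142879e+00,  5.26122732e+00,  7.05833555e+01, -2.99589566e-04,
        1.04270034e+02, -3.24864867e+00]), 'qd': array([-0.00774857, -0.00079151,  0.02609964,  0.03117579, -0.00447537,
       -0.02523226]), 'joint_efforts': array([-3.13584051e-04, -4.46447504e+01, -4.06449509e+01,  6.96761138e-02,
        2.93726998e-02, -1.50731516e-04]), 'tcp_pos': array([ 5.99670753e-01, -1.37290269e-05,  2.21512038e-01]), 'tool_rot': array([-1.79885550e+02, -6.20524729e-03,  8.99971401e+01]), 'force': array([ 0.15904261,  0.13295346, -0.42864091]), 'wrist_torque': array([-0.00673407,  0.00866547,  0.00811889]), 'grip_force': 0.0, 'gripper_width': 0.08801085236692809}
scene {'fx': 533.4263533463242, 'fy': 533.4263533463242, 'cx': 280.43016875049545, 'cy': 207.58712187342314, 'origin': array([-0.60579868, -0.74926388,  0.92853503]), 'attitude': array([-119.87669501,    0.79428319,  -56.34465332])}
side {'fx': 546.7704025707792, 'fy': 546.7704025707792, 'cx': 274.32668690808396, 'cy': 212.2541587557279, 'origin': array([0.82690391, 1.23837599, 0.78552066]), 'attitude': array([-116.74760399,    0.70431479,  166.88466089])}
wrist {'fx': 366.3810862210561, 'fy': 366.3810862210561, 'cx': 282.93211895157737, 'cy': 215.34585266459885, 'origin': array([0.60161772, 0.06497732, 0.38384141]), 'attitude': array([ 1.66063663e+02,  5.52601101e-02, -2.06184811e-02])}
```
View pics/scene0.png

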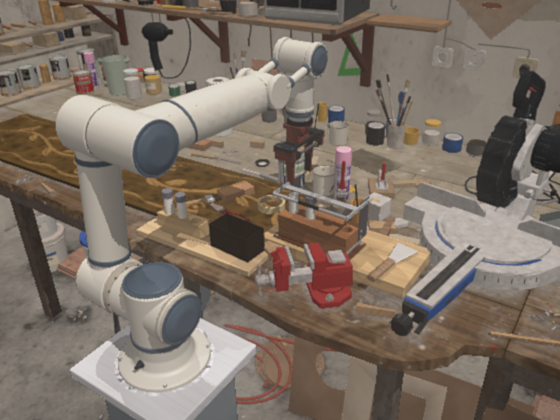

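View pics/side0.png

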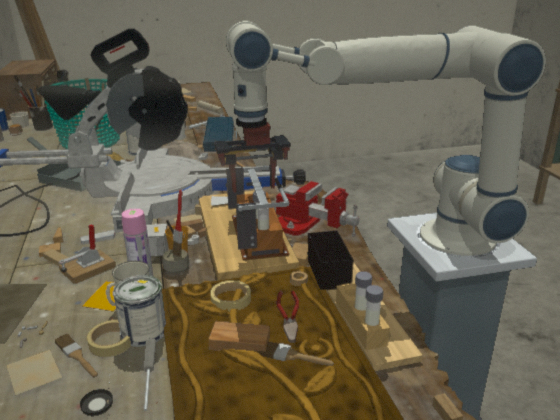

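View pics/wrist0.png

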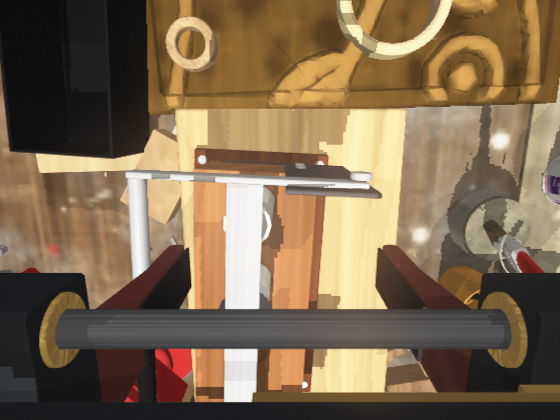

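The pictures show the stand under the gripper with its row along world y (bail shut, hold-down strip near column 240, hinge plate near column 335 of the wrist view), the black bin at upper left of it, and the carrier with two tubes further left (side view, 363,290 and 373,305). The knife lies right of the stand (scene view, 400,258).

Create h.py:
```python
import numpy as np, cv2
from bench import manip
from scipy.spatial.transform import Rotation as R
def snap(n,tag):
    c=manip.camera_info(n); im=manip.snapshot(n)
    cv2.imwrite(f"pics/{tag}.png",cv2.cvtColor(im,cv2.COLOR_RGB2BGR))
    np.savez(f"pics/{tag}.npz",K=[c[k] for k in("fx","fy","cx","cy")],o=c["origin"],r=R.from_euler("xyz",c["attitude"],degrees=True).as_matrix())
    return im
def ray(tag,u,v):
    d=np.load(f"pics/{tag}.npz");K=d["K"]
    w=d["r"]@np.array([(u-K[2])/K[0],(v-K[3])/K[1],1]);return d["o"],w/np.linalg.norm(w)
def plane(tag,u,v,z):
    o,w=ray(tag,u,v);return np.round(o+w*(z-o[2])/w[2],4)
def tri(*obs):  # (tag,u,v)...
    A=np.zeros((3,3));b=np.zeros(3)
    for t,u,v in obs:
        o,w=ray(t,u,v);P=np.eye(3)-np.outer(w,w);A+=P;b+=P@o
    p=np.linalg.solve(A,b)
    e=[np.linalg.norm((np.eye(3)-np.outer(w,w))@(p-o)) for o,w in(ray(*q) for q in obs)]
    return np.round(p,4),np.round(e,4)
def proj(tag,p):
    d=np.load(f"pics/{tag}.npz");K=d["K"];c=d["r"].T@(np.asarray(p)-d["o"])
    return np.round([c[0]/c[2]*K[0]+K[2],c[1]/c[2]*K[1]+K[3]],1)
def togo(p):
    """shift in tool axes from measured tcp to world p"""
    o=manip.get_obs();return np.round(R.from_euler("xyz",o["tool_rot"],degrees=True).inv().apply(np.array(p)-o["tcp_pos"]),4)
```

Request:
{"op": "advance", "data": {
  "moves": "0,0,0,0.06,-0.03,-0.05,0.088;0,0,0,0.10,-0.06,-0.09,0.088;0,0,0,0.1,-0.1,-0.09,0.088;0,0,0,0.1,-0.1,-0.09,0.088"
}}

```text
t: 0.65
tcp_pos: [0.4984, 0.1013, 0.3159]
tool_rot: [179.7, -0.1, 90.2]
force: [1.1, 0.4, -0.7]
gripper_width: 0.0878
grip_force: 0.0
```

```bash
python3 -c "
from h import *
snap('wrist','w1')"
```

Request:
{"op": "advance", "data": {
  "moves": "0,0,0,-0.06,0,0,0.088;0,0,0,-0.12,0.0,0,0.088;0,0,0,-0.18,0.05,0,0.088;0,0,0,-0.2,0.05,0,0.088;0,0,0,-0.2,0.05,0,0.088"
}}

```text
t: 1.32
tcp_pos: [0.5507, -0.1031, 0.3094]
tool_rot: [-179.7, -0.0, 89.7]
force: [-0.7, 0.3, -0.1]
gripper_width: 0.0879
grip_force: 0.0
```

```bash
python3 -c "
from h import *
snap('wrist','w2')
a=[cv2.imread(f'pics/w{i}.png')[:330] for i in (1,2)]
cv2.imwrite('pics/w12.png',cv2.resize(np.vstack(a)[:660],None,fx=.9,fy=.9))"
```

```text
(no output)
```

View pics/w12.png

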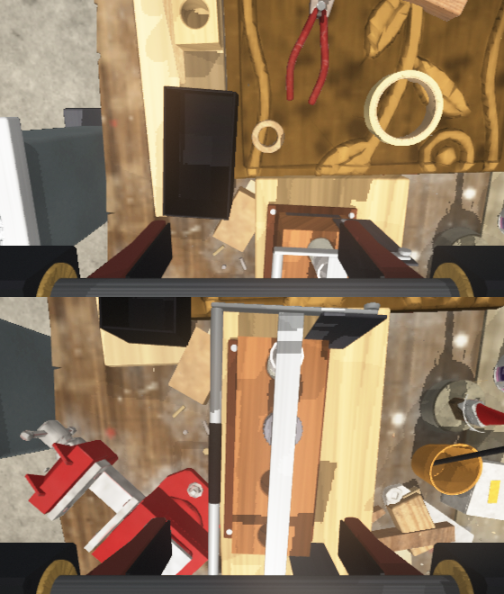

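Upper half (w1): bin opening centred near (222,170), carrier's right hole empty (215,15). Lower half (w2): stand with open tube in hole1, capped grey tube in hole2, hole3 dark (free?), and the grip sleeve at the left rod. Next I'll view the knife side and the carrier side.

Request:
{"op": "advance", "data": {
  "moves": "0,0,0,-0.06,0,0,0.088;0,0,0,-0.12,0.0,0,0.088;0,0,0,-0.18,0.0,0,0.088;0,0,0,-0.2,0.0,0,0.088;0,0,0,-0.2,0.0,0,0.088;0,0,0,-0.2,0.0,0,0.088"
}}

```text
t: 2.12
tcp_pos: [0.5505, -0.2981, 0.3131]
tool_rot: [180.0, -0.0, 90.1]
force: [0.1, 0.4, -0.1]
gripper_width: 0.088
grip_force: 0.0
```

```bash
python3 -c "
from h import *
snap('wrist','w3')"
```

Request:
{"op": "advance", "data": {
  "moves": "0,0,0,0.06,0,0,0.088;0,0,0,0.12,0.0,0,0.088;0,0,0,0.18,0.0,0,0.088;0,0,0,0.24,0,0,0.088;0,0,0,0.3,0.0,0,0.088;0,0,0,0.36,0.0,0,0.088;0,0,0,0.42,-0.06,0,0.088;0,0,0,0.48,-0.1,0,0.088;0,0,0,0.53,-0.15,0,0.088;0,0,0,0.53,-0.15,0,0.088;0,0,0,0.53,-0.15,0,0.088"
}}

```text
t: 3.55
tcp_pos: [0.3975, 0.2325, 0.3138]
tool_rot: [179.9, -0.1, 90.4]
force: [0.4, -0.3, 0.4]
gripper_width: 0.0879
grip_force: 0.0
```

```bash
python3 -c "
from h import *
snap('wrist','w4');snap('side','s4');snap('scene','c4')
a=[cv2.imread(f'pics/w{i}.png')[:330] for i in (3,4)]
cv2.imwrite('pics/w34.png',cv2.resize(np.vstack(a)[:660],None,fx=.9,fy=.9))"
```

```text
(no output)
```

View pics/w34.png

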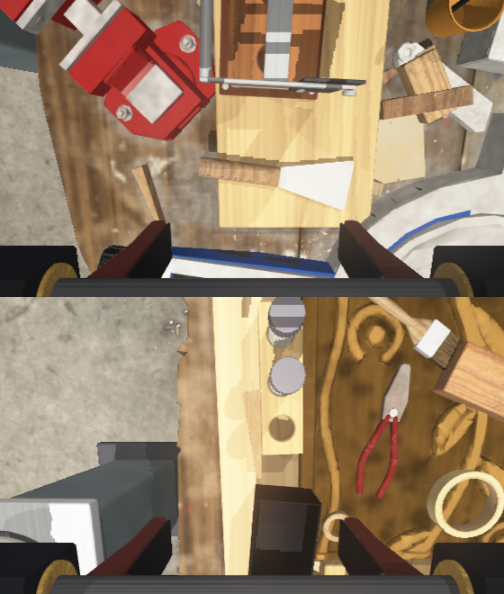

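Upper (w3): knife with handle end at full-res (222,185), blade tip edge (390,178–232), blade pointing +x; stand's right end at row ~100. Lower (w4): carrier with two capped tubes (caps at about (318,20) and (320,86)) and a free right hole; bin near (318,255). Now a close-up for exact pixels.

```bash
python3 -c "
from h import *
a=cv2.resize(cv2.imread('pics/w2.png')[0:290,225:430],None,fx=2,fy=2,interpolation=2)
b=cv2.resize(cv2.imread('pics/w3.png')[0:250,215:405],None,fx=2,fy=2,interpolation=2)
c=np.zeros((580,800,3),np.uint8);c[:580,:410]=a;c[:500,415:795]=b
cv2.imwrite('pics/z1.png',c)"
```

```text
(no output)
```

View pics/z1.png

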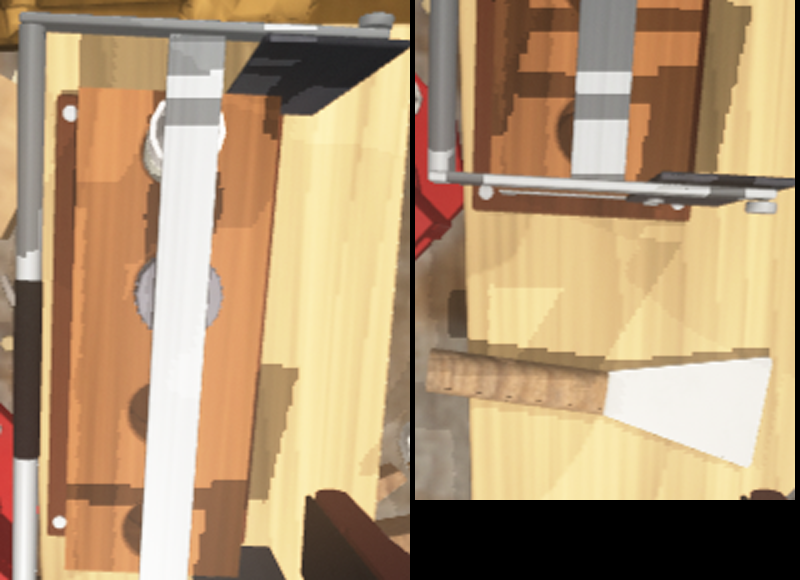

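Close-up: hole1 holds the only empty (open rim, crop 185,145), hole2 the capped kept tube, holes 3 and 4 are free. Sleeve ends at full-res (239,140)–(238.5,228); base screws at (259.5,56.5),(254.5,261) in w2 and (250.5,96),(346.5,102) in w3.

Run:
```python
from h import *
P=lambda n,*a:print(n,plane(*a))
P('screwFL','w2',259.5,56.5,.044);P('screwFR w2','w2',254.5,261,.044);P('screwFR','w3',250.5,96,.044);P('screwBR','w3',346.5,102,.044)
P('blkFL','w2',265,44,.113);P('blkBL','w2',366,49,.113)
P('baseFR','w3',245,104,.044);P('baseBR','w3',351,110,.044)
P('slv1','w2',239,140.5,.188);P('slv2','w2',238.5,228.5,.188)
P('kH','w3',221.5,184.5,.046);P('kJ','w3',311.5,197,.046);P('kT1','w3',392.5,179,.042);P('kT2','w3',382.5,233.5,.042)
# white/bright masks: cap circles in w4 (grey) 
im=cv2.imread('pics/w4.png')
hsv=cv2.cvtColor(im,cv2.COLOR_BGR2HSV)
print(hsv[86,320],hsv[20,318],hsv[30,280],hsv[148,313],hsv[255,318],hsv[100,100])
```

```bash
python3 -c "
from h import *
a=cv2.resize(cv2.imread('pics/w4.png')[0:330,250:400],None,fx=1.8,fy=1.8,interpolation=2)
b=cv2.resize(cv2.imread('pics/s4.png')[210:380,290:440],None,fx=2,fy=2,interpolation=2)
c=np.zeros((600,800,3),np.uint8);c[:594,:270]=a;c[:340,280:580]=b
d=cv2.resize(cv2.imread('pics/w1.png')[:260,100:290],None,fx=1.1,fy=1.1);c[:286,585:794]=d
cv2.imwrite('pics/z2.png',c)"
```

```text
screwFL [0.5265 0.0338 0.044 ]
screwFR w2 [ 0.5155 -0.2023  0.044 ]
screwFR [ 0.516  -0.2022  0.044 ]
screwBR [ 0.624  -0.2084  0.044 ]
blkFL [0.5361 0.0327 0.113 ]
blkBL [0.6275 0.028  0.113 ]
baseFR [ 0.5096 -0.2108  0.044 ]
baseBR [ 0.6295 -0.2171  0.044 ]
slv1 [ 0.5188 -0.0497  0.188 ]
slv2 [ 0.516  -0.1192  0.188 ]
kH [ 0.4799 -0.3021  0.046 ]
kJ [ 0.5867 -0.317   0.046 ]
kT1 [ 0.6829 -0.2959  0.042 ]
kT2 [ 0.6756 -0.3635  0.042 ]
[173  12 194] [150   5 187] [ 24  63 251] [ 17 116 152] [ 8 45 62] [ 20  35 191]
```

View pics/z2.png

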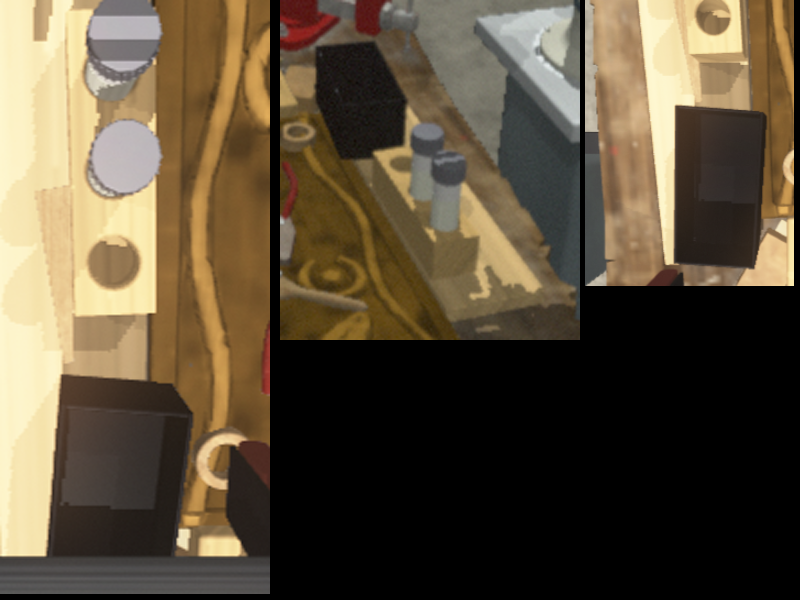

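In z2: carrier's free hole at w4 (312.8,145.6), caps at w4 (319.4,87.2) and (319.4,20.6) matching side-view caps (364,275.5) and (374,288.5); bin rim centre at w1 (221,171).

Run:
```python
from h import *
print('capA',tri(('w4',319.4,87.2),('s4',364,275.5)),plane('w4',319.4,87.2,.144))
print('capB',tri(('w4',319.4,20.6),('s4',374,288.5)),plane('w4',319.4,20.6,.144))
print('chole',plane('w4',312.8,145.6,.066))
for u,v in((676,107),(766,112),(757,268),(675,263)): print('bin',plane('w1',100+(u-585)/1.1,v/1.1,.098))
```

```text
capA (array([0.4294, 0.3297, 0.1418]), array([0.0013, 0.0013])) [0.4304 0.329  0.144 ]
capB (array([0.428 , 0.3817, 0.1432]), array([0.001, 0.001])) [0.4288 0.3811 0.144 ]
chole [0.4325 0.2754 0.066 ]
bin [0.4021 0.1923 0.098 ]
bin [0.4829 0.1882 0.098 ]
bin [0.4726 0.0404 0.098 ]
bin [0.3919 0.0455 0.098 ]
```

Request:
{"op": "advance", "data": {
  "moves": "0,0,2.7,-0.06,0.0,0,0.06;0,0,2.7,-0.12,0.05,0,0.06;0,0,2.7,-0.18,0.09,0,0.06;0,0,2.7,-0.24,0.117,0,0.06;0,0,2.7,-0.3,0.117,0.02,0.06;0,0,2.7,-0.3145,0.1175,0.07,0.06;0,0,2.7,-0.3145,0.1175,0.12,0.06;0,0,2.7,-0.3145,0.1175,0.144,0.06;0,0,2.7,-0.3145,0.1175,0.144,0.06;0,0,2.7,-0.3145,0.1175,0.144,0.06"
}}

```text
t: 4.95
tcp_pos: [0.518, -0.0852, 0.1702]
tool_rot: [179.9, 0.0, 87.2]
force: [0.1, 0.4, 0.6]
gripper_width: 0.0598
grip_force: 0.0
```

Request:
{"op": "advance", "data": {
  "moves": "0,0,0,0,0,0,0.0;0,0,0,0,0,0,0.0;0,0,0,0,0,0,0.0;0,0,0,0,0,0,0.0;0,0,0,0,0,0,0.0"
}}

```text
t: 5.58
tcp_pos: [0.5167, -0.0844, 0.1685]
tool_rot: [-179.9, -0.0, 87.3]
force: [-16.4, 0.9, 5.8]
gripper_width: 0.0137
grip_force: 8.3
```

```bash
python3 -c "
from h import *
print(manip.get_obs()['wrist_torque'])
r=.12
for t in np.linspace(0,1.8,13): print(round(t,2),np.round([r*(1-np.cos(t)),-r*np.sin(t)],4))"
```

```text
[0.17928343 2.72435669 0.01442877]
0.0 [ 0. -0.]
0.15 [ 0.0013 -0.0179]
0.3 [ 0.0054 -0.0355]
0.45 [ 0.0119 -0.0522]
0.6 [ 0.021  -0.0678]
0.75 [ 0.0322 -0.0818]
0.9 [ 0.0454 -0.094 ]
1.05 [ 0.0603 -0.1041]
1.2 [ 0.0765 -0.1118]
1.35 [ 0.0937 -0.1171]
1.5 [ 0.1115 -0.1197]
1.65 [ 0.1295 -0.1196]
1.8 [ 0.1473 -0.1169]
```

Request:
{"op": "advance", "data": {
  "moves": "0,0,0,0,-0.0015,0,0.0;0,0,0,0,-0.0015,0,0.0;0,0,0,0,-0.0015,0,0.0"
}}

```text
t: 5.95
tcp_pos: [0.5153, -0.0843, 0.1685]
tool_rot: [-179.9, -0.0, 87.3]
force: [-5.5, 0.3, 2.3]
gripper_width: 0.0102
grip_force: 30.0
```

Request:
{"op": "advance", "data": {
  "moves": "0,0,0,0,0.001,-0.018,0;0,0,0,0,0.005,-0.0355,0;0,0,0,0,0.012,-0.052,0;0,0,0,0,0.021,-0.068,0;0,0,0,0,0.032,-0.082,0;0,0,0,0,0.045,-0.094,0;0,0,0,0,0.060,-0.104,0"
}}

```text
t: 6.82
tcp_pos: [0.5755, -0.0874, 0.2769]
tool_rot: [179.9, 0.1, 87.3]
force: [-6.4, -1.0, 6.9]
gripper_width: 0.0101
grip_force: 30.0
```

Request:
{"op": "advance", "data": {
  "moves": "0,0,0,0,0.0165,-0.008,0;0,0,0,0,0.034,-0.013,0;0,0,0,0,0.0515,-0.0157,0;0,0,0,0,0.0695,-0.0156,0;0,0,0,0,0.087,-0.013,0;0,0,0,0,0.087,-0.013,0"
}}

```text
t: 7.58
tcp_pos: [0.6648, -0.0921, 0.2873]
tool_rot: [179.7, 0.1, 87.3]
force: [3.0, -2.7, 3.1]
gripper_width: 0.0102
grip_force: 30.0
```

Request:
{"op": "advance", "data": {
  "moves": "0,0,0,0,0,0,0.05;0,0,0,0,0,0,0.05;0,0,0,0,0,0,0.05;0,0,0,0,0,-0.04,0.05;0,0,0,0,-0.05,-0.05,0.05;0,0,0,0,-0.1,-0.04,0.088;0,0,0,-0.02,-0.13,-0.03,0.088;0,0,0,-0.02,-0.13,-0.03,0.088;0,0,0,-0.02,-0.13,-0.03,0.088"
}}

```text
t: 8.7
tcp_pos: [0.5324, -0.105, 0.316]
tool_rot: [180.0, -0.0, 87.3]
force: [0.6, -0.2, 0.9]
gripper_width: 0.0859
grip_force: 0.0
```

```bash
python3 -c "
from h import *
snap('wrist','w5')"
```

Request:
{"op": "advance", "data": {
  "moves": "0,0,0,-0.06,0.05,0,0.088;0,0,0,-0.1,0.05,0,0.088;0,0,0,-0.1,0.05,0,0.088;0,0,0,-0.1,0.05,0,0.088"
}}

```text
t: 9.25
tcp_pos: [0.5779, -0.2069, 0.3154]
tool_rot: [-180.0, -0.0, 87.3]
force: [0.1, 1.5, 0.3]
gripper_width: 0.0876
grip_force: 0.0
```

```bash
python3 -c "
from h import *
snap('wrist','w6')
a=[cv2.imread(f'pics/w{i}.png')[:330,160:440] for i in (5,6)]
cv2.imwrite('pics/w56.png',cv2.resize(np.hstack(a),None,fx=1.4,fy=1.4))"
```

```text
(no output)
```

View pics/w56.png

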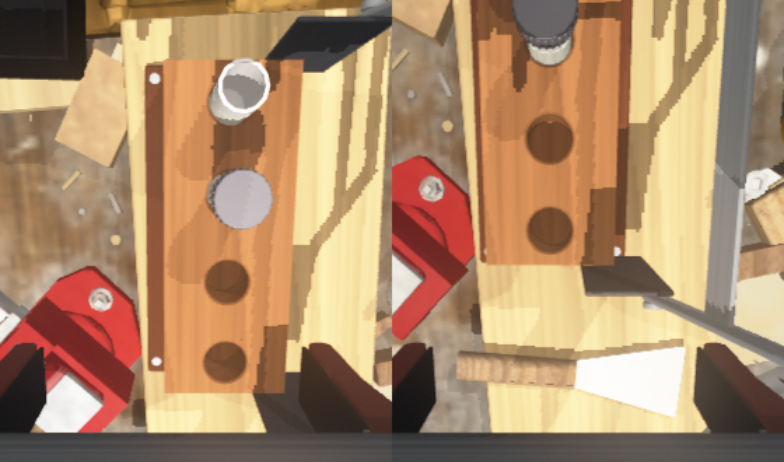

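Bail thrown back (bar at the right in w6). w5: empty's rim at (334.3,62.9), kept cap (331.4,141.4), hole3 (322,201), hole4 (321,259); w6: hole3 (273,99), hole4 (273,164).

Run:
```python
from h import *
print('h3',tri(('w5',322.1,201.4),('w6',272.9,99.3)),plane('w5',322.1,201.4,.113),plane('w6',272.9,99.3,.113))
print('h4',tri(('w5',320.7,258.6),('w6',272.9,164.3)),plane('w5',320.7,258.6,.113),plane('w6',272.9,164.3,.113))
print('rim',plane('w5',334.3,62.9,.170)); print('kept',plane('w5',331.4,141.4,.183))
yaw=np.radians(-2.7);x=np.array([np.cos(yaw),np.sin(yaw)]);y=np.array([-x[1],x[0]])
for k in(93,31,-31,-93): print(np.round(np.array([.5752,-.0872])+y*k/1000,4))
s=snap('side','s6');print(proj('s6',[.5802,.006,.17]))
cv2.imwrite('pics/z3.png',cv2.resize(cv2.imread('pics/s6.png')[150:290,180:360],None,fx=3,fy=3,interpolation=2))
```

```text
h3 (array([ 0.5741, -0.1182,  0.1112]), array([0.0002, 0.0002])) [ 0.5737 -0.1179  0.113 ] [ 0.5744 -0.1182  0.113 ]
h4 (array([ 0.571 , -0.1798,  0.1126]), array([0.0001, 0.0001])) [ 0.5709 -0.1797  0.113 ] [ 0.5711 -0.1797  0.113 ]
rim [0.58   0.0049 0.17  ]
kept [ 0.5751 -0.0549  0.183 ]
[0.5796 0.0057]
[ 0.5767 -0.0562]
[ 0.5737 -0.1182]
[ 0.5708 -0.1801]
[261.9 206.3]
```

View pics/z3.png

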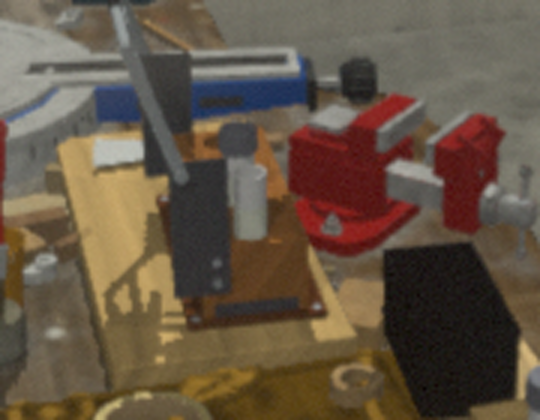

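The tube rim at side-view (263,207) agrees with its predicted (262,206), and hole heights triangulate to 0.111–0.113 as they must. I'll rotate the gripper 90° (closing along the row, clear of the bail) and fetch the empty.

```bash
python3 -c "
from h import *
print(togo([.580,.005,.3154]))"
```

```text
[ 0.2111 -0.0073  0.0008]
```

Request:
{"op": "advance", "data": {
  "moves": "0,0,-10,0.05,0,0,0.05;0,0,-20,0.1,0,0,0.05;0,0,-30,0.15,-0.01,0,0.05;0,0,-40,0.2,-0.008,0,0.05;0,0,-50,0.21,-0.008,0,0.05;0,0,-60,0.21,-0.008,0,0.05;0,0,-70,0.21,-0.008,0,0.05;0,0,-80,0.21,-0.008,0,0.05;0,0,-90,0.21,-0.008,0,0.05;0,0,-90,0.21,-0.008,0,0.05"
}}

```text
t: 10.6
tcp_pos: [0.5788, 0.0039, 0.3164]
tool_rot: [180.0, 0.1, 177.3]
force: [-0.8, -0.4, 0.5]
gripper_width: 0.05
grip_force: 0.0
```

```bash
python3 -c "
from h import *
print(togo([.580,.005,.136]),manip.get_obs()['joints'])"
```

```text
[-0.0009  0.0011  0.1805] [-2.98927563e+00  4.20749130e+00  6.19636198e+01  1.27089051e-02
  1.13753901e+02 -9.02930682e+01]
```

Request:
{"op": "advance", "data": {
  "moves": "0,0,0,-0.001,0.001,0.06,0.05;0,0,0,-0.001,0.001,0.12,0.05;0,0,0,-0.001,0.001,0.16,0.05;0,0,0,-0.001,0.001,0.179,0.05;0,0,0,-0.001,0.001,0.179,0.05;0,0,0,-0.001,0.001,0.179,0.0;0,0,0,-0.001,0.001,0.179,0.0;0,0,0,-0.001,0.001,0.179,0.0;0,0,0,-0.001,0.001,0.179,0.0"
}}

```text
t: 11.72
tcp_pos: [0.5811, 0.004, 0.1386]
tool_rot: [180.0, 0.2, 177.3]
force: [-0.4, 1.8, 5.4]
gripper_width: 0.0288
grip_force: 29.8
```

Request:
{"op": "advance", "data": {
  "moves": "0,0,0,0,0,-0.05,0;0,0,0,0,0,-0.11,0;0,0,0,0,0,-0.15,0;0,0,0,0,0,-0.15,0"
}}

```text
t: 12.22
tcp_pos: [0.5812, 0.0034, 0.2912]
tool_rot: [-180.0, 0.4, 177.3]
force: [0.6, 0.4, -0.5]
gripper_width: 0.0285
grip_force: 30.0
```

```bash
python3 -c "
from h import *
im=snap('scene','c7');snap('wrist','w7');snap('side','s7')
print(togo([.437,.117,.25]))
# bin mask dark
h=cv2.cvtColor(cv2.imread('pics/s7.png'),cv2.COLOR_BGR2HSV);p=proj('s7',[.437,.117,.098]);print(p)
"
```

```text
[0.1481 0.1066 0.035 ]
[328.  244.8]
```

Add to h.py:
```python
def binc(tag):
    im=cv2.imread(f'pics/{tag}.png');m=(im.max(2)<45).astype(np.uint8)
    if tag[0]=='s': m[:, :295]=0;m[:,375:]=0;m[:225]=0;m[300:]=0
    n,l,st,c=cv2.connectedComponentsWithStats(m);i=1+np.argmax(st[1:,4]);return st[i],np.round(c[i],1)
```

```bash
python3 -c "
from h import *
print(binc('s4'),binc('s6'),binc('s7'))"
```

```text
(array([ 308,  231,   45,   58, 2015], dtype=int32), array([329. , 259.2])) (array([ 308,  231,   45,   58, 2029], dtype=int32), array([329. , 259.2])) (array([ 308,  231,   45,   58, 2021], dtype=int32), array([329. , 259.1]))
```

Request:
{"op": "advance", "data": {
  "moves": "0,0,0,0.04,0.03,0,0;0,0,0,0.08,0.06,0,0;0,0,0,0.12,0.09,0,0;0,0,0,0.148,0.107,0.03,0;0,0,0,0.148,0.107,0.08,0;0,0,0,0.148,0.107,0.13,0;0,0,0,0.148,0.107,0.182,0;0,0,0,0.148,0.107,0.182,0"
}}

```text
t: 13.38
tcp_pos: [0.4335, 0.1167, 0.0983]
tool_rot: [-179.8, -0.7, 177.3]
force: [-0.3, -1.1, -0.1]
gripper_width: 0.0285
grip_force: 29.9
```

```bash
python3 -c "
from h import *
snap('scene','c8');snap('side','s8');print(binc('s8'))
c=np.hstack([cv2.imread('pics/c8.png')[180:290,130:330],cv2.imread('pics/s8.png')[200:310,270:420]])
cv2.imwrite('pics/z4.png',cv2.resize(c,None,fx=2.2,fy=2.2))"
```

```text
(array([ 308,  232,   45,   58, 1632], dtype=int32), array([329.1, 262.5]))
```

View pics/z4.png

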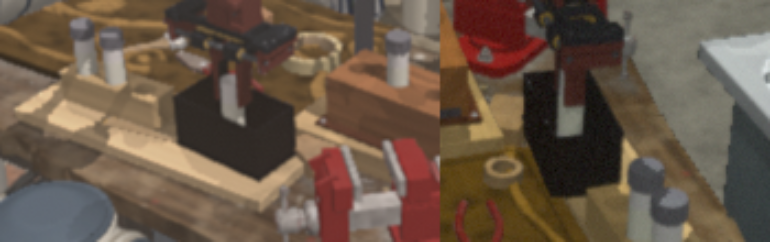

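Tube is inside the bin (both views). Release, rise and go to the near new tube.

Request:
{"op": "advance", "data": {
  "moves": "0,0,0,0,0,0,0.05;0,0,0,0,0,0,0.05;0,0,0,0,0,-0.06,0.05;0,0,10,0,0,-0.11,0.05;0,0,20,0,0.05,-0.14,0.06;0,0,30,0,0.1,-0.14,0.06;0,0,40,0,0.15,-0.14,0.06;0,0,50,0,0.2,-0.14,0.06;0,0,60,0,0.212,-0.14,0.06;0,0,70,0,0.212,-0.14,0.06;0,0,80,0,0.212,-0.14,0.06;0,0,84.8,0,0.212,-0.14,0.06"
}}

```text
t: 14.98
tcp_pos: [0.4477, 0.3295, 0.2458]
tool_rot: [179.9, -0.0, 92.3]
force: [0.5, 0.4, -0.2]
gripper_width: 0.0599
grip_force: 0.0
```

```bash
python3 -c "
from h import *
snap('side','s9');snap('scene','c9');print(binc('s9'),togo([.430,.3293,.113]))
"
```

```text
(array([ 308,  231,   45,   58, 1632], dtype=int32), array([329.2, 262. ])) [ 0.0005 -0.0179  0.1327]
```

Add to h.py:
```python
def moved(a,b,u,v,s=16):
    """pixel shift of the patch around u,v from picture a to b"""
    A=cv2.imread(f'pics/{a}.png');B=cv2.imread(f'pics/{b}.png')
    r=cv2.matchTemplate(B[v-3*s:v+3*s,u-3*s:u+3*s],A[v-s:v+s,u-s:u+s],cv2.TM_CCOEFF_NORMED);_,m,_,p=cv2.minMaxLoc(r)
    return round(m,2),p[0]-2*s,p[1]-2*s
```

```bash
python3 -c "
from h import *
print(moved('s4','s9',374,305),moved('s4','s9',364,285),moved('c0' if 0 else 'c4','c9',400,258))"
```

```text
(0.97, 0, 0) (0.95, 0, 0) (0.98, 0, 0)
```

Request:
{"op": "advance", "data": {
  "moves": "0,0,0,0.0005,-0.018,0.05,0.06;0,0,0,0.0005,-0.018,0.1,0.06;0,0,0,0.0005,-0.018,0.132,0.06;0,0,0,0.0005,-0.018,0.132,0.06;0,0,0,0.0005,-0.018,0.132,0.06;0,0,0,0.0005,-0.018,0.132,0.0;0,0,0,0.0005,-0.018,0.132,0.0;0,0,0,0.0005,-0.018,0.132,0.0;0,0,0,0.0005,-0.018,0.132,0.0"
}}

```text
t: 16.2
tcp_pos: [0.4296, 0.3292, 0.1134]
tool_rot: [179.9, -0.0, 92.5]
force: [0.3, 0.0, 2.4]
gripper_width: 0.0334
grip_force: 30.0
```

Request:
{"op": "advance", "data": {
  "moves": "0,0,0,0,0,-0.06,0;0,0,0,0,0,-0.12,0;0,0,-10,0,0,-0.17,0;0,0,-20,-0.06,0,-0.185,0;0,0,-30,-0.12,0,-0.185,0;0,0,-40,-0.18,0,-0.185,0;0,0,-50,-0.24,0.02,-0.185,0;0,0,-60,-0.3,0.06,-0.185,0;0,0,-70,-0.36,0.1,-0.185,0;0,0,-80,-0.42,0.124,-0.185,0;0,0,-84.8,-0.453,0.125,-0.185,0;0,0,-84.8,-0.453,0.125,-0.185,0"
}}

```text
t: 17.7
tcp_pos: [0.5744, -0.1215, 0.2959]
tool_rot: [-180.0, -0.2, 177.1]
force: [-0.1, -0.0, -0.4]
gripper_width: 0.0335
grip_force: 30.0
```

```bash
python3 -c "
from h import *
print(togo([.574,-.118,.22]),manip.get_obs()['gripper_width'])
snap('wrist','w10');snap('side','s10');snap('scene','c10')
print(moved('s4','s10',364,290),moved('c4','c10',400,258),binc('s10'))
"
```

```text
[0.0004 0.0034 0.0759] 0.033497403620537346
(0.66, 10, 14) (0.98, 0, 0) (array([ 308,  231,   45,   58, 1641], dtype=int32), array([329.5, 262.2]))
```

Request:
{"op": "advance", "data": {
  "moves": "0,0,0,0.0005,0.002,0.04,0;0,0,0,0.0005,0.002,0.076,0;0,0,0,0.0005,0.002,0.076,0"
}}

```text
t: 18.23
tcp_pos: [0.5721, -0.1138, 0.2187]
tool_rot: [179.9, -0.3, 177.4]
force: [-0.4, -0.1, -0.0]
gripper_width: 0.0334
grip_force: 30.0
```

```bash
python3 -c "
from h import *
print(togo([.574,-.118,.1525]))"
```

```text
[-0.0025 -0.0042  0.0662]
```

Request:
{"op": "advance", "data": {
  "moves": "0,0,0,-0.001,-0.002,0,0;0,0,0,-0.001,-0.002,0,0;0,0,0,-0.001,-0.002,0,0"
}}

```text
t: 18.6
tcp_pos: [0.5751, -0.1182, 0.2233]
tool_rot: [-180.0, 0.1, 177.3]
force: [0.3, 1.3, 0.6]
gripper_width: 0.0332
grip_force: 30.0
```

```bash
python3 -c "
from h import *
print(togo([.574,-.118,.1525]))"
```

```text
[0.0012 0.0002 0.0708]
```

Request:
{"op": "advance", "data": {
  "moves": "0,0,0,0.001,0,0.015,0;0,0,0,0.001,0,0.03,0;0,0,0,0.001,0,0.045,0;0,0,0,0.001,0,0.058,0;0,0,0,0.001,0,0.066,0;0,0,0,0.001,0,0.070,0;0,0,0,0.001,0,0.070,0"
}}

```text
t: 19.48
tcp_pos: [0.574, -0.1181, 0.1526]
tool_rot: [-180.0, 0.1, 177.3]
force: [-0.2, -0.5, 3.2]
gripper_width: 0.0334
grip_force: 30.0
```

Request:
{"op": "advance", "data": {
  "moves": "0,0,0,0,0,0.002,0;0,0,0,0,0,0.002,0"
}}

```text
t: 19.73
tcp_pos: [0.5745, -0.1182, 0.1526]
tool_rot: [-180.0, 0.2, 177.3]
force: [-1.0, 0.7, 9.9]
gripper_width: 0.0333
grip_force: 30.0
```

Request:
{"op": "advance", "data": {
  "moves": "0,0,0,0,0,0,0.048;0,0,0,0,0,0,0.048;0,0,0,0,0,-0.05,0.048;0,0,0,0,0,-0.11,0.048;0,0,0,0,0,-0.147,0.048;0,0,0,0,0,-0.147,0.048;0,0,0,0,0,-0.147,0.048"
}}

```text
t: 20.6
tcp_pos: [0.5735, -0.1181, 0.295]
tool_rot: [180.0, -0.1, 177.3]
force: [-0.1, -0.0, 0.5]
gripper_width: 0.0483
grip_force: 0.0
```

```bash
python3 -c "
from h import *
snap('wrist','w11');snap('side','s11');snap('scene','c11')
print(moved('s4','s11',380,308),moved('c4','c11',400,258),binc('s11'))
p=np.array([.574,-.118,.183])
print(proj('w11',p),proj('s11',p),proj('c11',p),proj('c11',[.4285,.3815,.143]),proj('s11',[.4285,.3815,.143]))
print(togo([.4285,.3815,.30]))"
```

```text
(0.68, 19, 26) (0.98, 0, 0) (array([ 308,  231,   45,   58, 1639], dtype=int32), array([329.4, 262.2]))
[283.5 210.6] [254.7 182.5] [328.9 201.1] [167.3 190. ] [373.2 288.5]
[ 0.1681  0.4922 -0.0048]
```

```bash
python3 -c "
from h import *
a=cv2.resize(cv2.imread('pics/s11.png')[160:380,190:450],None,fx=1.5,fy=1.5)
b=cv2.resize(cv2.imread('pics/c11.png')[160:290,130:430],None,fx=1.3,fy=1.3)
c=np.zeros((600,800,3),np.uint8);c[:a.shape[0],:a.shape[1]]=a;c[:b.shape[0],400:400+b.shape[1]]=b
d=cv2.imread('pics/w11.png')[:240,150:460];c[350:590,450:760]=d
cv2.imwrite('pics/z5.png',c)"
```

View pics/z5.png

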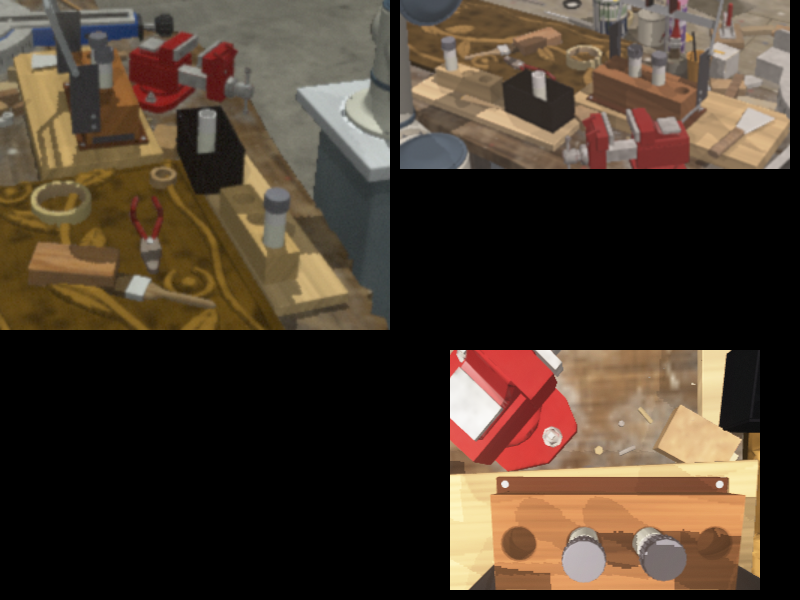

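The first new tube sits in hole3 beside the kept one, and the remaining carrier tube is unmoved (side 374.7,288). Fetch it.

Request:
{"op": "advance", "data": {
  "moves": "0,0,10,0.02,0.06,0,0.06;0,0,20,0.06,0.11,0,0.06;0,0,30,0.1,0.16,0,0.06;0,0,40,0.14,0.21,0,0.06;0,0,50,0.168,0.26,0,0.06;0,0,60,0.168,0.32,0,0.06;0,0,70,0.168,0.38,0,0.06;0,0,80,0.168,0.44,0,0.06;0,0,84.8,0.168,0.492,0,0.06;0,0,84.8,0.168,0.492,0.05,0.06;0,0,84.8,0.168,0.492,0.08,0.06;0,0,84.8,0.168,0.492,0.08,0.06"
}}

```text
t: 22.25
tcp_pos: [0.4275, 0.3804, 0.212]
tool_rot: [-179.6, 0.3, 92.5]
force: [-0.8, 0.4, 0.7]
gripper_width: 0.0599
grip_force: 0.0
```

```bash
python3 -c "
from h import *
print(togo([.4285,.3815,.113]))"
```

```text
[0.0015 0.0017 0.099 ]
```

Request:
{"op": "advance", "data": {
  "moves": "0,0,0,0.0015,0.001,0.05,0.06;0,0,0,0.0015,0.001,0.09,0.06;0,0,0,0.0015,0.001,0.099,0.06;0,0,0,0.0015,0.001,0.099,0.06;0,0,0,0.0015,0.001,0.099,0.06;0,0,0,0.0015,0.001,0.099,0.0;0,0,0,0.0015,0.001,0.099,0.0;0,0,0,0.0015,0.001,0.099,0.0;0,0,0,0.0015,0.001,0.099,0.0"
}}

```text
t: 23.38
tcp_pos: [0.4298, 0.3829, 0.1179]
tool_rot: [-180.0, -0.0, 92.5]
force: [-1.0, 0.4, 2.3]
gripper_width: 0.0335
grip_force: 30.0
```

Request:
{"op": "advance", "data": {
  "moves": "0,0,0,0,0,-0.06,0;0,0,0,0,0,-0.12,0;0,0,0,0,0,-0.18,0;0,0,0,0,0,-0.18,0"
}}

```text
t: 23.88
tcp_pos: [0.4309, 0.3836, 0.3044]
tool_rot: [179.5, -0.4, 92.5]
force: [0.8, 1.0, -0.7]
gripper_width: 0.0332
grip_force: 30.0
```

```bash
python3 -c "
from h import *
print(togo([.571,-.18,.295]))"
```

```text
[-0.5692  0.1153  0.0068]
```

Request:
{"op": "advance", "data": {
  "moves": "0,0,-10,-0.06,0,0,0;0,0,-20,-0.12,0,0,0;0,0,-30,-0.18,0,0,0;0,0,-40,-0.24,0.02,0,0;0,0,-50,-0.3,0.06,0,0;0,0,-60,-0.36,0.1,0,0;0,0,-70,-0.42,0.115,0,0;0,0,-80,-0.48,0.115,0,0;0,0,-84.8,-0.54,0.115,0,0;0,0,-84.8,-0.569,0.115,0,0;0,0,-84.8,-0.569,0.115,0.06,0;0,0,-84.8,-0.569,0.115,0.075,0"
}}

```text
t: 25.38
tcp_pos: [0.5673, -0.1808, 0.2154]
tool_rot: [179.8, -0.6, 177.2]
force: [-0.3, 0.9, -0.3]
gripper_width: 0.0335
grip_force: 30.0
```

Request:
{"op": "advance", "data": {
  "moves": "0,0,0,0,0,0,0;0,0,0,0,0,0,0;0,0,0,0,0,0,0"
}}

```text
t: 25.75
tcp_pos: [0.5704, -0.1801, 0.2254]
tool_rot: [-179.9, 0.2, 177.4]
force: [0.1, -0.4, 0.1]
gripper_width: 0.0335
grip_force: 30.0
```

```bash
python3 -c "
from h import *
print(togo([.571,-.18,.157]))
snap('side','s12');snap('scene','c12')
print(moved('c4','c12',400,258),binc('s12'))"
```

```text
[-0.0003  0.0002  0.0684]
(0.98, 0, 0) (array([ 308,  231,   45,   58, 1646], dtype=int32), array([329.4, 262. ]))
```

Request:
{"op": "advance", "data": {
  "moves": "0,0,0,0,0,0.015,0;0,0,0,0,0,0.03,0;0,0,0,0,0,0.045,0;0,0,0,0,0,0.056,0;0,0,0,0,0,0.064,0;0,0,0,0,0,0.070,0;0,0,0,0,0,0.071,0;0,0,0,0,0,0.071,0"
}}

```text
t: 26.85
tcp_pos: [0.5707, -0.1808, 0.1563]
tool_rot: [-179.9, 0.3, 177.3]
force: [-2.6, 4.6, 14.9]
gripper_width: 0.0338
grip_force: 30.0
```

Request:
{"op": "advance", "data": {
  "moves": "0,0,0,0,0,0,0.048;0,0,0,0,0,0,0.048;0,0,0,0,0,-0.05,0.048;0,0,0,0,0,-0.11,0.048;0,0,0,0.04,0,-0.14,0.048;0,0,0,0.09,0,-0.14,0.048;0,0,0,0.09,0,-0.14,0.048;0,0,0,0.09,0,-0.14,0.048"
}}

```text
t: 27.85
tcp_pos: [0.4799, -0.1767, 0.2911]
tool_rot: [-180.0, -0.0, 177.3]
force: [0.8, -0.4, 0.5]
gripper_width: 0.0478
grip_force: 0.0
```

```bash
python3 -c "
from h import *
snap('wrist','w13');snap('side','s13');snap('scene','c13')
print(binc('s13'),moved('c4','c13',400,258))
a=cv2.resize(cv2.imread('pics/w13.png')[60:360,100:480],None,fx=1.3,fy=1.3)
b=cv2.resize(cv2.imread('pics/c13.png')[160:280,260:440],None,fx=1.6,fy=1.6)
c=np.zeros((600,800,3),np.uint8);c[:a.shape[0],:a.shape[1]]=a;c[:b.shape[0],500:500+b.shape[1]]=b
e=cv2.resize(cv2.imread('pics/s13.png')[150:260,200:300],None,fx=2.5,fy=2.5);c[300:300+e.shape[0],500:500+e.shape[1]]=e
cv2.imwrite('pics/z6.png',c)
for p in([.577,-.056,.183],[.574,-.118,.183],[.571,-.18,.183]):print(proj('w13',p),proj('c13',p))"
```

```text
(array([ 308,  231,   45,   58, 1643], dtype=int32), array([329.4, 262.2])) (0.98, 0, 0)
[436.4 319.3] [310.8 195.1]
[360.5 319.3] [328.9 201.1]
[284.7 319.3] [347.8 207.3]
```

View pics/z6.png

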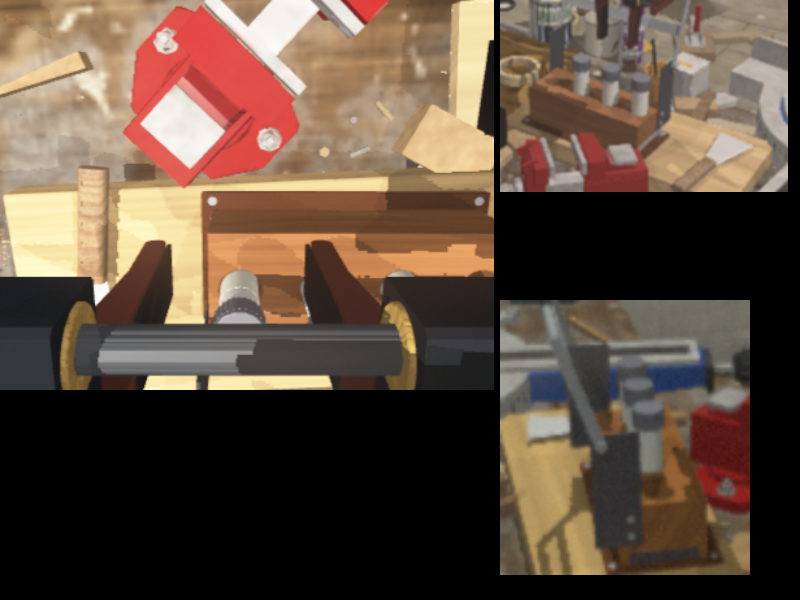

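All three capped tubes stand equally deep in holes 2, 3, 4 and the bail is thrown back. Now shut the bail, reversing the path.

Request:
{"op": "advance", "data": {
  "moves": "0,0,10,0,0,-0.05,0.05;0,0,20,0,0.05,-0.06,0.05;0,0,30,0,0.094,-0.06,0.05;0,0,40,0,0.094,-0.06,0.05;0,0,50,0,0.094,-0.06,0.05;0,0,60,0,0.094,-0.06,0.05;0,0,70,-0.05,0.094,-0.06,0.05;0,0,80,-0.1,0.094,-0.06,0.05;0,0,90,-0.15,0.094,-0.06,0.05;0,0,90,-0.19,0.094,-0.06,0.05;0,0,90,-0.19,0.094,-0.06,0.05;0,0,90,-0.19,0.094,-0.06,0.05"
}}

```text
t: 29.5
tcp_pos: [0.674, -0.0913, 0.3508]
tool_rot: [-179.9, -0.0, 87.3]
force: [-0.3, 0.3, -0.1]
gripper_width: 0.0499
grip_force: 0.0
```

```bash
python3 -c "
from h import *
print(togo([.674,-.0921,.282]))"
```

```text
[-0.0008  0.0001  0.0688]
```

Request:
{"op": "advance", "data": {
  "moves": "0,0,0,0,0,0.03,0.05;0,0,0,0,0,0.06,0.05;0,0,0,0,0,0.068,0.05;0,0,0,0,0,0.068,0.05;0,0,0,0,0,0.068,0.0;0,0,0,0,0,0.068,0.0;0,0,0,0,0,0.068,0.0;0,0,0,0,0,0.068,0.0;0,0,0,0,0,0.068,0.0"
}}

```text
t: 30.62
tcp_pos: [0.6739, -0.0915, 0.2837]
tool_rot: [-180.0, 0.0, 87.3]
force: [-0.5, -0.1, 0.8]
gripper_width: 0.0103
grip_force: 30.0
```

Request:
{"op": "advance", "data": {
  "moves": "0,0,0,0,-0.0233,-0.0054,0;0,0,0,0,-0.0473,-0.0061,0;0,0,0,0,-0.0709,-0.002,0;0,0,0,0,-0.0932,0.0067,0;0,0,0,0,-0.1134,0.0196,0;0,0,0,0,-0.1306,0.0363,0;0,0,0,0,-0.1441,0.0561,0;0,0,0,0,-0.1534,0.0781,0;0,0,0,0,-0.1575,0.0957,0;0,0,0,0,-0.1588,0.1136,0;0,0,0,0,-0.1588,0.1136,0;0,0,0,0,-0.1588,0.1136,0"
}}

```text
t: 32.12
tcp_pos: [0.5153, -0.0835, 0.1696]
tool_rot: [-180.0, -0.1, 87.3]
force: [1.5, 3.9, -1.4]
gripper_width: 0.0105
grip_force: 30.0
```

Request:
{"op": "advance", "data": {
  "moves": "0,0,0,0,0,0,0.05;0,0,0,0,0,0,0.05;0,0,0,0,0,-0.05,0.05;0,0,0,0,0,-0.1,0.05;0,0,0,-0.06,0.02,-0.1,0.05;0,0,0,-0.12,0.04,-0.1,0.05;0,0,0,-0.18,0.059,-0.1,0.05;0,0,0,-0.24,0.059,-0.1,0.05;0,0,0,-0.298,0.059,-0.1,0.05;0,0,0,-0.298,0.059,-0.1,0.05;0,0,0,-0.298,0.059,-0.1,0.05;0,0,0,-0.298,0.059,-0.1,0.05"
}}

```text
t: 33.62
tcp_pos: [0.5606, -0.3831, 0.271]
tool_rot: [179.9, 0.0, 87.4]
force: [0.5, -0.2, -1.1]
gripper_width: 0.0501
grip_force: 0.0
```

```bash
python3 -c "
from h import *
snap('wrist','w14');snap('scene','c14');snap('side','s14')
print(moved('c4','c14',400,258),binc('s14'))
a=cv2.resize(cv2.imread('pics/w14.png')[0:300,150:480],None,fx=1.5,fy=1.5)
b=cv2.resize(cv2.imread('pics/c14.png')[170:300,280:440],None,fx=1.8,fy=1.8)
c=np.zeros((600,800,3),np.uint8);c[:a.shape[0],:a.shape[1]]=a;c[:b.shape[0],500:500+b.shape[1]]=b
e=cv2.resize(cv2.imread('pics/s14.png')[140:250,190:300],None,fx=2.6,fy=2.6);c[300:300+e.shape[0],500:500+e.shape[1]]=e
cv2.imwrite('pics/z7.png',c)"
```

```text
(0.99, 0, 0) (array([ 308,  231,   45,   59, 1629], dtype=int32), array([329.4, 262.2]))
```

View pics/z7.png

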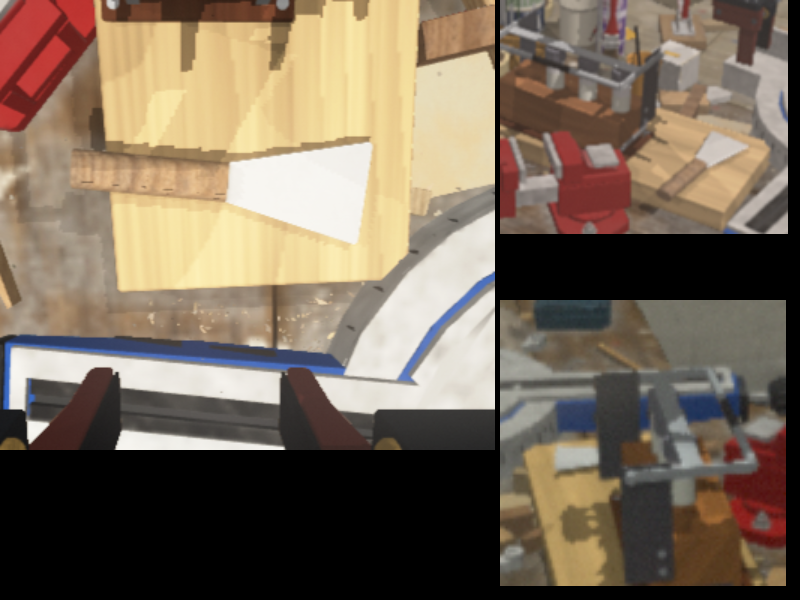

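Bail shut and level over the three tubes (both insets). Knife in w14: handle end mid (198,112), handle/blade junction mid (302,121.7), tip corners (398,94.7),(387.3,162.7).

Run:
```python
from h import *
q=lambda u,v:('w14',150+u/1.5,v/1.5)
H=q(72.5,168);J=q(228,182.5)
print('H',tri(H,('c14',370.6,277.2)),plane(*H,.05));print('J',tri(J,('c14',393.9,261.7)),plane(*J,.046))
for t in(q(372,142),q(356,244)):print(plane(*t,.040))
h,j=plane(*H,.050),plane(*J,.050);t=(plane(*q(372,142),.04)+plane(*q(356,244),.04))/2
for a,b in((h,j),(h,t),(j,t)):print(np.degrees(np.arctan2(*(b-a)[1::-1])),np.linalg.norm((b-a)[:2]))
print('edge',plane(*q(110,200),.038),'mouth',plane(*q(102,20),.044),plane(*q(293,20),.044))
o=manip.get_obs();print(o['joints'])
```

```text
H (array([ 0.4807, -0.3025,  0.0474]), array([0.0003, 0.0003])) [ 0.4811 -0.3023  0.05  ]
J (array([ 0.587 , -0.3204,  0.0416]), array([0.0041, 0.0041])) [ 0.5853 -0.3165  0.046 ]
[ 0.6846 -0.2942  0.04  ]
[ 0.6753 -0.3631  0.04  ]
-7.77499967138174 0.10496494652978196
-7.548398288183473 0.20058824741245437
-7.299664075527691 0.09562502287581436
edge [ 0.5026 -0.3246  0.038 ] mouth [ 0.508  -0.2118  0.044 ] [ 0.6305 -0.2174  0.044 ]
[-3.72240593e+01  1.90930761e+01  4.97737729e+01  6.37472860e-04
  1.11067446e+02 -3.46214180e+01]
```

Run:
```python
from h import *
print('anvil',tri(('w13',246,158),('c14',336.7,257)))
print('rail',tri(('w14',155,225),('w3',191,275.5)))
for z in(.05,.1):print(plane('w14',155,225,z),plane('w14',150+340/1.5,360/1.5,z))
```

```text
anvil (array([ 0.4472, -0.2128,  0.0992]), array([0.0023, 0.0023]))
rail (array([ 0.4426, -0.4039,  0.0881]), array([0.0066, 0.0066]))
[ 0.4223 -0.4177  0.05  ] [ 0.6627 -0.4459  0.05  ]
[ 0.4409 -0.4047  0.1   ] [ 0.65   -0.4292  0.1   ]
```

Request:
{"op": "advance", "data": {
  "moves": "0,0,10,0.076,-0.068,0,0.05;0,0,20,0.076,-0.068,0,0.05;0,0,30,0.076,-0.068,0,0.05;0,0,40,0.076,-0.068,0,0.05;0,0,50,0.076,-0.068,0,0.05;0,0,60,0.076,-0.068,0,0.05;0,0,70,0.076,-0.068,0,0.05;0,0,80,0.076,-0.068,0,0.05;0,0,90,0.076,-0.068,0.04,0.05;0,0,95,0.076,-0.068,0.08,0.05;0,0,95,0.076,-0.068,0.08,0.05;0,0,95,0.076,-0.068,0.08,0.05"
}}

```text
t: 35.28
tcp_pos: [0.4963, -0.3052, 0.1922]
tool_rot: [179.9, -0.1, -7.6]
force: [-0.6, -0.2, 0.6]
gripper_width: 0.0498
grip_force: 0.0
```

```bash
python3 -c "
from h import *
print(togo([.496,-.304,.041]),manip.get_obs()['joints'])
snap('scene','c15');print(moved('c14','c15',400,258))"
```

```text
[-0.0007 -0.0013  0.1512] [-3.49366792e+01  2.16447526e+00  7.67813534e+01 -1.28334049e-03
  1.00918056e+02  6.26298947e+01]
(0.99, 0, 0)
```

Request:
{"op": "advance", "data": {
  "moves": "0,0,0,-0.001,-0.001,0.05,0.05;0,0,0,-0.001,-0.001,0.1,0.05;0,0,0,-0.001,-0.001,0.13,0.05;0,0,0,-0.001,-0.001,0.148,0.05;0,0,0,-0.001,-0.001,0.15,0.05;0,0,0,-0.001,-0.001,0.15,0.05"
}}

```text
t: 36.08
tcp_pos: [0.496, -0.3049, 0.0421]
tool_rot: [179.9, -0.2, -7.7]
force: [0.3, -0.5, -0.1]
gripper_width: 0.0497
grip_force: 0.0
```

Request:
{"op": "advance", "data": {
  "moves": "0,0,0,0,0,0,0;0,0,0,0,0,0,0;0,0,0,0,0,0,0;0,0,0,0,0,0,0;0,0,0,0,0,0,0"
}}

```text
t: 36.7
tcp_pos: [0.4952, -0.3043, 0.0404]
tool_rot: [180.0, -0.0, -7.7]
force: [-0.2, -0.8, 1.8]
gripper_width: 0.0255
grip_force: 30.0
```

Request:
{"op": "advance", "data": {
  "moves": "0,0,0,0,0,0,0.04;0,0,0,0,0,0,0.04;0,0,0,0.010,0,0,0.04;0,0,0,0.010,0,0,0.04;0,0,0,0.010,0,0,0.04;0,0,0,0.010,0,0,0;0,0,0,0.010,0,0,0;0,0,0,0.010,0,0,0;0,0,0,0.010,0,0,0"
}}

```text
t: 37.83
tcp_pos: [0.5048, -0.3055, 0.04]
tool_rot: [-180.0, 0.0, -7.7]
force: [-0.6, 0.0, 0.7]
gripper_width: 0.0261
grip_force: 30.0
```

Request:
{"op": "advance", "data": {
  "moves": "0,0,0,0,0,-0.04,0;0,0,0,0,0,-0.08,0;0,0,0,0,0,-0.12,0;0,0,0,0,0,-0.12,0;0,0,0,0,0,-0.12,0"
}}

```text
t: 38.45
tcp_pos: [0.5045, -0.3053, 0.1587]
tool_rot: [-180.0, 0.1, -7.7]
force: [-0.0, 0.2, -1.4]
gripper_width: 0.0257
grip_force: 30.0
```

```bash
python3 -c "
from h import *
print(togo([.561,-.400,.16]),manip.get_obs()['joints'])"
```

```text
[ 0.0687  0.0863 -0.0015] [-3.44857238e+01  3.51416944e+00  7.87748294e+01 -1.45818458e-03
  9.78053902e+01  6.32162826e+01]
```

Request:
{"op": "advance", "data": {
  "moves": "0,0,0,0.03,0.045,0,0;0,0,-5,0.069,0.086,0,0;0,0,-15,0.069,0.086,0,0;0,0,-25,0.069,0.086,0,0;0,0,-35,0.069,0.086,0,0;0,0,-45,0.069,0.086,0,0;0,0,-55,0.069,0.086,0,0;0,0,-65,0.069,0.086,0,0;0,0,-75,0.069,0.086,0,0;0,0,-85,0.069,0.086,0,0;0,0,-95,0.069,0.086,0,0;0,0,-95,0.069,0.086,0,0"
}}

```text
t: 39.95
tcp_pos: [0.5611, -0.3995, 0.1572]
tool_rot: [-179.8, -0.1, 87.2]
force: [0.4, -1.1, -0.2]
gripper_width: 0.0261
grip_force: 30.0
```

Request:
{"op": "advance", "data": {
  "moves": "0,0,0,0,0,0.03,0;0,0,0,0,0,0.04,0;0,0,0,0,0,0.04,0"
}}

```text
t: 40.33
tcp_pos: [0.5611, -0.3995, 0.1181]
tool_rot: [-179.8, -0.1, 87.2]
force: [1.4, 1.0, -0.2]
gripper_width: 0.0258
grip_force: 30.0
```

```bash
python3 -c "
from h import *
print(togo([.561,-.3885,.049]))
snap('wrist','w16');snap('scene','c16')
a=cv2.imread('pics/w16.png')[0:420,100:500]
b=cv2.resize(cv2.imread('pics/c16.png')[170:300,280:440],None,fx=2.4,fy=2.4)
c=np.zeros((420,790,3),np.uint8);c[:420,:400]=a;c[:312,404:404+384]=b
cv2.imwrite('pics/z8.png',c)"
```

```text
[ 0.0108 -0.0004  0.0691]
```

View pics/z8.png

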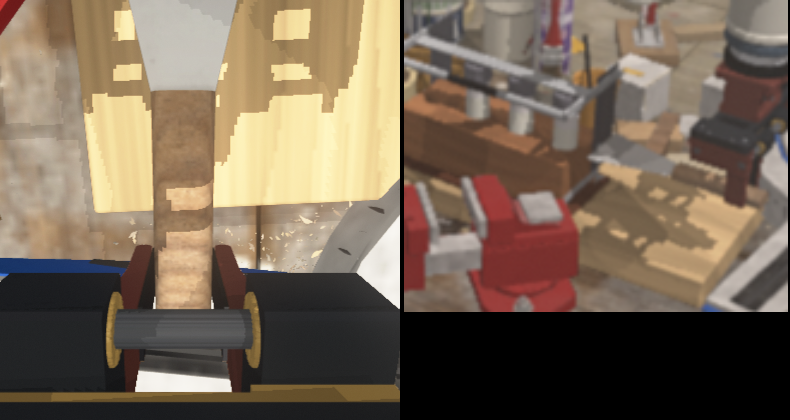

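Knife held straight along the tool axis, junction at w16 (282,90), blade pointing to the slot; the pitch is checked by numbers next.

Run:
```python
from h import *
o=manip.get_obs();T=R.from_euler('xyz',o['tool_rot'],degrees=True)
for n,u,v in(('junction',282,90),('handle row250',285,250)):
    p=plane('w16',u,v,.118+.0135);print(n,np.round(T.inv().apply(p-o['tcp_pos']),4))
# blade width at rows 5 (bright low-sat blade) and expected
im=cv2.imread('pics/w16.png');h=cv2.cvtColor(im,cv2.COLOR_BGR2HSV)
for v in(2,40,80):
    m=np.flatnonzero((h[v,200:360,1]<40))+200;print(v,m.min(),m.max(),m.size)
# tip in the scene view for level knife
for dy in(-.034,.034):print('tip',proj('c16',o['tcp_pos']+T.apply([.175,dy,0.0])))
```

```text
junction [ 0.0786  0.0007 -0.0109]
handle row250 [ 0.0134  0.0018 -0.0109]
2 229 335 107
40 238 326 89
80 248 317 70
tip [355.  236.3]
tip [366.8 225.7]
```

Request:
{"op": "advance", "data": {
  "moves": "0,0,0,0.010,-0.001,0.03,0;0,0,0,0.010,-0.001,0.055,0;0,0,0,0.010,-0.001,0.068,0;0,0,0,0.010,-0.001,0.068,0;0,0,0,0.010,-0.001,0.068,0"
}}

```text
t: 41.05
tcp_pos: [0.5618, -0.3906, 0.0538]
tool_rot: [179.9, 0.1, 87.3]
force: [0.2, -0.1, -1.1]
gripper_width: 0.0258
grip_force: 30.0
```

```bash
python3 -c "
from h import *
o=manip.get_obs();print(o['wrist_torque'],togo([.561,-.3885,.049]))"
```

```text
[-0.036082    0.01486192  0.0028192 ] [ 0.002  -0.0009  0.0048]
```

Request:
{"op": "advance", "data": {
  "moves": "0,0,0,0,-0.001,0.002,0;0,0,0,0,-0.001,0.002,0;0,0,0,0,-0.001,0.002,0;0,0,0,0,-0.001,0.002,0"
}}

```text
t: 41.55
tcp_pos: [0.5602, -0.3899, 0.0501]
tool_rot: [180.0, 0.0, 87.3]
force: [-0.3, 0.2, -1.3]
gripper_width: 0.0254
grip_force: 30.0
```

```bash
python3 -c "
from h import *
print(togo([.561,-.3885,.049]))"
```

```text
[0.0015 0.0007 0.0011]
```

Request:
{"op": "advance", "data": {
  "moves": "0,0,0,0.01,0.0005,0.001,0;0,0,0,0.018,0.0005,0.001,0;0,0,0,0.026,0.0005,0.001,0;0,0,0,0.035,0.0005,0.001,0;0,0,0,0.035,0.0005,0.001,0"
}}

```text
t: 42.18
tcp_pos: [0.5626, -0.3541, 0.0492]
tool_rot: [180.0, 0.0, 87.4]
force: [0.3, -0.7, -0.5]
gripper_width: 0.0258
grip_force: 30.0
```

```bash
python3 -c "
from h import *
print(togo([.5650,-.3032,.049]),manip.get_obs()['wrist_torque'])"
```

```text
[0.051  0.0001 0.0002] [-0.085917    0.00154369 -0.0016627 ]
```

Request:
{"op": "advance", "data": {
  "moves": "0,0,0,0.015,0,0,0;0,0,0,0.03,0,0,0;0,0,0,0.045,0,0,0;0,0,0,0.058,0,0,0;0,0,0,0.062,0,0,0;0,0,0,0.062,0,0,0"
}}

```text
t: 42.92
tcp_pos: [0.5654, -0.2928, 0.0492]
tool_rot: [180.0, 0.0, 87.3]
force: [0.7, 0.1, -0.3]
gripper_width: 0.0257
grip_force: 30.0
```

Request:
{"op": "advance", "data": {
  "moves": "0,0,0,0.002,0,0,0;0,0,0,0.004,0,0,0;0,0,0,0.006,0,0,0;0,0,0,0.006,0,0,0"
}}

```text
t: 43.42
tcp_pos: [0.5656, -0.287, 0.049]
tool_rot: [-180.0, -0.0, 87.3]
force: [0.1, -0.6, -1.6]
gripper_width: 0.0257
grip_force: 30.0
```

Request:
{"op": "advance", "data": {
  "moves": "0,0,0,0.001,0,0.002,0;0,0,0,0.002,0,0.002,0;0,0,0,0.003,0,0.002,0;0,0,0,0.003,0,0.002,0"
}}

```text
t: 43.92
tcp_pos: [0.5657, -0.284, 0.0471]
tool_rot: [180.0, 0.0, 87.3]
force: [-0.1, -0.4, 0.1]
gripper_width: 0.0259
grip_force: 30.0
```

Request:
{"op": "advance", "data": {
  "moves": "0,0,0,0.001,0,0,0;0,0,0,0.001,0,0,0;0,0,0,0.001,0,0,0"
}}

```text
t: 44.3
tcp_pos: [0.5657, -0.2831, 0.0471]
tool_rot: [180.0, 0.0, 87.3]
force: [-0.1, 1.1, 0.0]
gripper_width: 0.0253
grip_force: 30.0
```

Request:
{"op": "advance", "data": {
  "moves": "0,0,0,0.001,0,0,0;0,0,0,0.001,0,0,0;0,0,0,0.001,0,0,0"
}}

```text
t: 44.68
tcp_pos: [0.5657, -0.2829, 0.0472]
tool_rot: [180.0, 0.1, 87.3]
force: [-0.4, -4.9, -2.2]
gripper_width: 0.0258
grip_force: 30.0
```

Request:
{"op": "advance", "data": {
  "moves": "0,0,0,0.001,0,0.001,0;0,0,0,0.001,0,0.001,0;0,0,0,0.001,0,0.001,0"
}}

```text
t: 45.05
tcp_pos: [0.5658, -0.2828, 0.0469]
tool_rot: [179.9, 0.2, 87.2]
force: [-0.8, -7.5, 0.6]
gripper_width: 0.0258
grip_force: 30.0
```

Request:
{"op": "advance", "data": {
  "moves": "0,0,0,0,0,0,0.05;0,0,0,0,0,0,0.05;0,0,0,0,0,0,0.05;0,0,0,-0.03,0,-0.04,0.05;0,0,0,-0.05,0,-0.1,0.05;0,0,0,-0.05,0,-0.16,0.05;0,0,0,-0.05,0,-0.2,0.05;0,0,0,-0.05,0,-0.2,0.05;0,0,0,-0.05,0,-0.2,0.05"
}}

```text
t: 46.18
tcp_pos: [0.5634, -0.3307, 0.2447]
tool_rot: [-179.9, -0.1, 87.3]
force: [0.4, -0.6, -1.7]
gripper_width: 0.0502
grip_force: 0.0
```

Run:
```python
from h import *
snap('wrist','w17');snap('scene','c17');snap('side','s17')
print(binc('s17'))
for n,u,v in(('carrier',380,318),('ring',300,277),('tape',231,294),('pliers',288,315)):print(n,moved('s4','s17',u,v))
im=cv2.imread('pics/w17.png');
# handle (wood on pale board): extent of low-value/saturated brown along column range near expected
for k in(0.,.0):pass
y=np.array([.0471,.9989]);o=np.array([.5752,-.0872])
for ly in(-118,-128,-218,-223):
    p=o+y*ly/1000;print(ly,proj('w17',[*p,.060]))
h=cv2.cvtColor(im,cv2.COLOR_BGR2HSV)
c=int(proj('w17',[*(o-y*.17),.06])[0])
print([(v,*h[v,c]) for v in range(0,250,6)])
```

```text
(array([ 308,  231,   45,   58, 1640], dtype=int32), array([329.5, 262.1]))
carrier (0.63, 1, 2)
ring (0.87, 0, 0)
tape (0.99, 0, 0)
pliers (0.99, 0, 0)
-118 [281.4  53.5]
-128 [281.4  65.7]
-218 [281.5 167.4]
-223 [281.5 172.7]
[(0, np.uint8(60), np.uint8(2), np.uint8(142)), (6, np.uint8(60), np.uint8(2), np.uint8(143)), (12, np.uint8(30), np.uint8(5), np.uint8(143)), (18, np.uint8(10), np.uint8(7), np.uint8(112)), (24, np.uint8(24), np.uint8(15), np.uint8(84)), (30, np.uint8(12), np.uint8(154), np.uint8(169)), (36, np.uint8(13), np.uint8(153), np.uint8(170)), (42, np.uint8(12), np.uint8(138), np.uint8(76)), (48, np.uint8(13), np.uint8(149), np.uint8(123)), (54, np.uint8(16), np.uint8(101), np.uint8(162)), (60, np.uint8(15), np.uint8(116), np.uint8(165)), (66, np.uint8(15), np.uint8(112), np.uint8(164)), (72, np.
[... 802 characters left out ...]
(168, np.uint8(15), np.uint8(98), np.uint8(204)), (174, np.uint8(20), np.uint8(100), np.uint8(234)), (180, np.uint8(20), np.uint8(99), np.uint8(235)), (186, np.uint8(23), np.uint8(87), np.uint8(246)), (192, np.uint8(23), np.uint8(87), np.uint8(246)), (198, np.uint8(23), np.uint8(88), np.uint8(246)), (204, np.uint8(23), np.uint8(86), np.uint8(247)), (210, np.uint8(23), np.uint8(87), np.uint8(247)), (216, np.uint8(23), np.uint8(87), np.uint8(247)), (222, np.uint8(23), np.uint8(85), np.uint8(247)), (228, np.uint8(24), np.uint8(74), np.uint8(251)), (234, np.uint8(24), np.uint8(75), np.uint8(252)), (240, np.uint8(24), np.uint8(75), np.uint8(251)), (246, np.uint8(15), np.uint8(61), np.uint8(147))]
```

Run:
```python
from h import *
r=proj('s17',[.5174,-.0845,.188]).astype(int);print(r,moved('s4','s17',*map(int,r),10),moved('s14','s17',*map(int,r),10))
s=proj('c17',[.5174,-.0845,.188]).astype(int);print(s,moved('c4','c17',*map(int,s),10))
print(manip.finish_job())
```

```text
[277 183] (0.99, 0, 0) (0.94, 0, 0)
[308 204] (0.87, 0, 0)
the job is handed in; nothing more can be done
None
```

The job is handed in after about 46 s of the 210 s allowed: the one empty tube is in the bin, both new tubes are seated in holes 3 and 4 beside the kept one in hole 2, the bail is shut, and the knife is home against the slot mouth.

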